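# Stop, guard, pin and re-arm the jar mill

## Robot

A 6-joint arm with a two-finger parallel gripper is mounted at the origin on a cart in front of the work surface, level with it; the furniture and walls round the work are solid. World frame = base frame: x ahead of the robot, y to its left, z up, the work surface at z = 0. Lengths are in m, angles in rad, forces in N, time in s.
With the tool pointing down it reaches from about 0.225 to 0.875 m from the base axis. Payload 3.4 kg.
Tool frame: the origin (TCP) lies at the very end of the fingers, on their centre line; the grasp point (between the pads) lies 19 mm behind it (manip.tcp_to_grasp is the distance from the TCP to the grasp point, in m); z points along the fingers, y is the line along which they close (so a half turn about z gives the same grasp; the last joint's range is limited). The gripper opens to 85 mm and grips with 20 to 120 N. Pads are 22 mm wide; open, the fingers measure 114 mm over their backs; the gripper's body (76 mm by 85 mm) begins 54 mm behind the grasp point. The pads swing forward as they close: fully open they stand 13 mm farther back than shut.
Start: joints at [1.073, 0.276, 1.505, -0, 1.361, -0.121], TCP at [0.212, 0.535, 0.231] pointing down, gripper open.
Joint ranges: [-2.89, 2.89], [-0.75, 2.08], [0.22, 2.7], [-1.18, 4.32], [0.11, 2.71], [-2.7, 2.7]. Speed limits (rad/s): [2.57, 2.57, 3.14, 3.14, 3.14, 3.14].

## Interface

Orientations are given as a unit quaternion [w, x, y, z].
In Python, from rig import status, get_image, job, manip gives the robot as it stands.
- The arm moves only by the tool apply_moves, never from a script. Its arguments are lists of equal length, an entry for each row: "xyz": the shift along the tool's x, y, z each as a share of 0.3 m, from -1 to 1, a list of three; "rot": the turn, a rotation vector about the tool's x, y, z each as a share of 60 degrees, from -1 to 1, a list of three; "hand": the opening, from -1 (shut) to 1 (fully open). A call has 1 to 8 rows; each row shifts and turns the commanded pose from where the row before left it, along the tool's axes as they then stand; what a row does not reach is not made up. A row lasts 1/8 s, in which the tool goes at most 62.5 mm and 10.7 degrees, less where a joint would pass 70% of its speed; a pose out of reach is approached as far as the arm can. A call with a number of a shift or a turn outside -1 to 1 is refused whole. A call with a gripper value outside its range is refused whole. The fingers move at their own pace and stop on an object; "force" is the grip in N (left out, the last holds). Time passes only in rows, so rows that do not move let the fingers close. It gives the time, the measured TCP pose, the force, the opening and the grip force at its end, in the units of the state.
- status.get_state(): the state, without advancing time (a new reading comes with each control period).
- get_image(name): name is "scene" or "top"; returns a dict with "pixels" (384x512x3 uint8, red, green, blue), "fovy" (degrees; the focal length in pixels is half the picture's height over the tangent of half this angle, whatever the lens; pixels are square), "cx", "cy" (the principal point, pixels), "origin" and "orientation" of the camera in the world. Camera axes: x right, y down, z forward; pixel columns grow to the right and rows downward; lengths in m; the calibration is good to about 2 mm. A picture is of the moment at which its call begins. There is no depth.
- job.sign_off(): hands the job in; it is judged then, once.
The state is a dict: "clock": time; "qpos": joint angles; "qd": joint speeds; "effort": joint torques, N m; "position": TCP position; "ee_rot": TCP orientation; "contact_force": force on the tool from outside, world axes, zero at the start; "moment": the same for the moment, N m; "width": finger opening in m; "gripper_force": force on a finger pad.
Only numpy, scipy, OpenCV 4.12 (cv2) and the standard library are available. Lean on these libraries where they do the work, as an engineer would, in place of code of your own. Each camera call takes 0.05 s, during which the arm holds its last target. There are 200 camera calls.

## Task

The jar mill has been left live with its wire guard up: first push its mushroom stop button in until it stays in by itself, then swing the guard down shut. With the stop still in, put the locking pin through the guard's tab and the hole behind it, pushed fully home, and leave it there. Only then turn the mushroom head clockwise so that the stop springs out again and the mill is ready to run; do not disturb the other things on the bench.

Things in the scene. Friction and masses are not known exactly. Their poses are not given: they have to be found in the camera images.
- mill: Fixed benchtop jar mill, 184 x 380 x 155 mm high. Origin: centre of its footprint on the bench; x away from the worker, y left, z up. Right end (y -190 to -60): grey console, its panel sloping 25 degrees (low in front) with the mushroom stop above a small dial and lamp. Left: rollers and white jar under a wire guard; a 70 mm high sill in front with a steel bush in its middle.
- stop_top (a point): Centre of the top of the mushroom stop's black head; z points out of the panel along the button's axis, 25 degrees off vertical towards the front. Head 45 mm in diameter; straight rim 8 to 18 mm below this point, underside 19.5 mm below. Below it a collar of 47 mm diameter, its top 33 mm under this point when out, 24 mm when latched. The point and axes move and turn with the head.
- stop (a joint): Travel of the stop into the panel, m: 0 fully out, about 0.009 latched in, 0.0115 bottom of the stroke. Spring 4 to 9 N; with the catch inside, latching takes about 10 N and clicks between 0.007 and 0.009; a firm push to the bottom makes sure. Once latched it stays in.
- stop_head (a joint): Turn of the mushroom head clockwise seen from outside, rad: 0 at rest, 1.2 at its end. Past about 0.65 the latched stop is freed and its spring drives it out, once whatever grips it lets it slide or lifts it out. A weak spring then turns the head back to 0.
- guard_edge (a point): Middle of the top of the guard's flat steel front edge (a strip 24 mm wide in x and 206 mm long in y, level when shut, its top then 88 mm above the bench). It moves with the guard, on a radius of about 174 mm about the hinge.
- guard (a joint): Opening of the wire guard, rad: 0 shut, up to 1.2. Hinge along y at the back (mill frame x 85, z 78 mm), stiff: it stays where left; a few newtons on the front edge push it down. A tab with an 18 mm hole hangs from the middle of that edge; shut, its hole is in line with lock_hole and its front face 7 mm in front of it.
- lock_hole (a point): Centre of the front mouth of the 12 mm hole in the steel bush in the mill's front sill, 52 mm above the bench; axes as the mill: the hole runs level along +x, 26 mm long, open behind.
- pin_home (a point): Where the tip of the locking pin is when it is fully home: 51 mm behind lock_hole along the hole.
- pin: Loose locking pin, 130 mm long: square-sided wooden grip 72 x 26 x 26 mm lying on the bench, with a steel rod 10 mm in diameter and 58 mm long (last 10 mm tapered) from one end. Origin: centre of the grip's underside; x along the rod to its tip, z up; rod axis 13 mm above the origin, shoulder 36 mm along x.
- pin_tip (a point): Tip of the pin's rod, 94 mm from the pin's origin along its x, on the rod's axis.
- rib_wood: Bystander: kidney-shaped wooden throwing rib, 92 x 43 x 8 mm, lying flat; leave it alone.
- glaze_jar1: Bystander: glaze jar with a screw lid, 65 mm in diameter, 91 mm high; leave it alone.
- small_cup1: Bystander: small unglazed cup, 66 mm in diameter, 52 mm high; leave it alone.
Things that resemble listed ones, but are neither listed nor needed, are in the scene too. Of the things that look like the pin, take the one that is farthest to the robot's right at the start.

How it is judged:
On the way, in this order (a step that is already met when the one before it is completed fails the run):
1. the mushroom stop is pushed in and stays in with the hand off it (value of joint stop above 0.007 m and contact force between the fingers and stop_head below 0.1 N), for 0.3 s.
2. with the stop in, the guard is shut (value of joint stop above 0.007 m and value of joint guard below 0.03 rad), for 0.2 s.
3. with the stop still in and the guard shut, the pin is fully home and let go (all of step 2 and distance between pin_tip and pin_home below 0.012 m and angle between the x axis of pin and the x axis of mill, either way round below 0.2 rad and contact force between the fingers and pin below 0.1 N), for 0.3 s.
At the end, for the whole second after the job is handed in: The stop has sprung fully out (travel under 2 mm) and its head is back at rest (under 0.15 rad), the guard is shut (under 0.03 rad), and the locking pin rests in the hole, fully home (tip within 12 mm of pin_home, pin within 0.2 rad of the hole's axis) (value of joint stop below 0.002 m and value of joint stop_head below 0.15 rad and value of joint guard below 0.03 rad and distance between pin_tip and pin_home below 0.012 m and angle between the x axis of pin and the x axis of mill, either way round below 0.2 rad and linear speed of pin below 0.02 m/s); the robot touches nothing.
It fails at once if a bystander is moved by more than 30 mm or knocked over (distance of any of rib_wood, glaze_jar1, small_cup1 from where it was at the start of the episode above 0.03 m or angle between any of glaze_jar1, small_cup1's own z axis and vertical above 0.5 rad).
It also fails if it takes over 72 s, if anything falls off the work surface, if the arm or the gripper's body presses on something with over 40 N, if the wrist force passes 120 N, or if a joint passes its speed limit or range.

## Working session

There is one attempt and no reset: what is moved stays moved. The work goes in short steps, Python scripts to look and compute and a tool call to move; the robot and the scene stay as the last step left them, time stands still between calls to the robot, and variables do not carry over. Pictures are saved under pics/ and viewed, at most 11 in all, crops included, and the job is handed in when it is done.

Besides the shell and the picture viewer there is one more tool, called after "Request:" as a command line: name --argument value ..., lists and objects as JSON in quotes. apply_moves: Moves the arm, as the interface text tells. Its arguments: {"type":"object","properties":{"xyz":{"type":"array","items":{"type":"array","items":{"type":"number","minimum":-1,"maximum":1}}},"rot":{"type":"array","items":{"type":"array","items":{"type":"number","minimum":-1,"maximum":1}}},"hand":{"type":"array","items":{"type":"number"}},"force":{"type":"number"}},"required":["xyz","rot","hand"]}

```bash
mkdir -p pics; ls
python3 - <<'E'
from rig import status,get_image,manip
import cv2
print(status.get_state())
for n in("scene","top"):
    i=get_image(n);cv2.imwrite(f"pics/{n}0.png",i["pixels"][:,:,::-1])
    print(n,i["fovy"],i["cx"],i["cy"],i["origin"],i["orientation"])
E
```

```text
pics
{'clock': 0.0, 'qpos': array([ 1.07300549e+00,  2.76565816e-01,  1.50612898e+00, -4.46032180e-06,
        1.36072234e+00, -1.21005224e-01]), 'qd': array([-0.00065843,  0.00026307,  0.00028524,  0.00064434, -0.00048592,
       -0.00015272]), 'effort': array([ 1.78546284e-04, -4.16777337e+01, -2.45799905e+01, -1.22809424e-04,
        1.11167732e-02,  8.88175123e-06]), 'position': array([0.21131245, 0.53418546, 0.23045802]), 'ee_rot': array([-2.75687195e-04,  1.87279842e-01,  9.82306179e-01, -8.69590266e-04]), 'contact_force': array([0.13599503, 0.6808122 , 0.37059704]), 'moment': array([-0.0290842 ,  0.01843982, -0.00549507]), 'gripper_force': 0.0, 'width': 0.08546254375822455}
scene 48.57693526438161 258.9557568417381 188.27410339630387 [-0.24997089 -1.08611476  0.77885876] [-0.50565524  0.79902056 -0.28070104  0.1645778 ]
top 42.770284660110924 252.77765984361758 198.72184189399806 [ 0.50235701 -0.01374219  1.5763788 ] [ 0.01406427 -0.70398711  0.70991782 -0.01486696]
```

View pics/scene0.png

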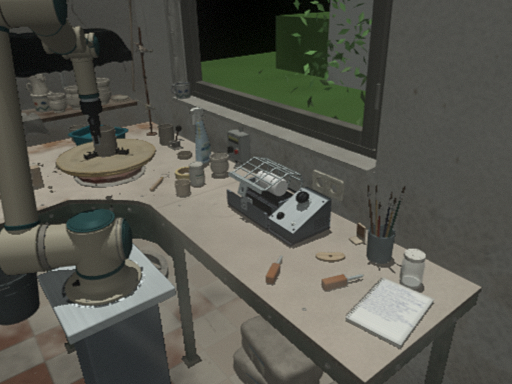

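View pics/top0.png

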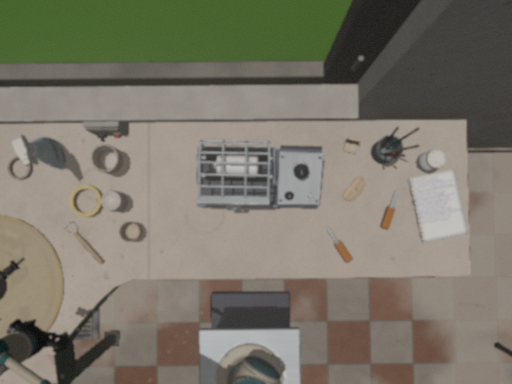

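The scene view shows the mill at about (280,200), with pin-like things at (340,282) and (272,272). In the top view they are at (389,213) and (341,245). I want the rightmost, (389,213). Next I'll enlarge both views.

```bash
cat > h.py <<'E'
import numpy as np,cv2
from scipy.spatial.transform import Rotation as R
from scipy.optimize import least_squares
CAM={"scene":(48.57693526438161,258.9557568417381,188.27410339630387,[-0.24997089,-1.08611476,0.77885876],[-0.50565524,0.79902056,-0.28070104,0.1645778]),
"top":(42.770284660110924,252.77765984361758,198.72184189399806,[0.50235701,-0.01374219,1.5763788],[0.01406427,-0.70398711,0.70991782,-0.01486696])}
def q2R(q): return R.from_quat([q[1],q[2],q[3],q[0]])
def proj(n,P):
    f,cx,cy,o,q=CAM[n];f=192/np.tan(np.radians(f)/2)
    p=q2R(q).inv().apply(np.atleast_2d(P)-o);return np.c_[cx+f*p[:,0]/p[:,2],cy+f*p[:,1]/p[:,2]]
def onz(n,uv,z):
    f,cx,cy,o,q=CAM[n];f=192/np.tan(np.radians(f)/2)
    d=q2R(q).apply([(uv[0]-cx)/f,(uv[1]-cy)/f,1]);o=np.array(o);return o+d*(z-o[2])/d[2]
def tri(a,b):
    r=least_squares(lambda P:np.r_[(proj("scene",P)[0]-a),(proj("top",P)[0]-b)],[.5,0,.05]);return r.x,np.sqrt((r.fun**2).mean())
def crop(src,box,k,out):
    x,y,w,h=box;i=src[y:y+h,x:x+w];cv2.imwrite(out,cv2.resize(i,None,fx=k,fy=k,interpolation=cv2.INTER_CUBIC))
E
python3 - <<'E'
from h import *
s=cv2.imread("pics/scene0.png");t=cv2.imread("pics/top0.png")
s=cv2.convertScaleAbs(s,alpha=1.3,beta=20);t=cv2.convertScaleAbs(t,alpha=1.3,beta=10)
crop(s,(220,150,160,150),5 if 0 else 4,"pics/sc.png")
crop(t,(190,130,210,140),3.8,"pics/tc.png")
print(cv2.imread("pics/tc.png").shape)
for uv in[(386,227),(391,194)]:print(onz("top",uv,.013))
E
```

```text
(532, 798, 3)
[ 0.47267711 -0.43927389  0.013     ]
[ 0.57775146 -0.45729929  0.013     ]
```

View pics/sc.png

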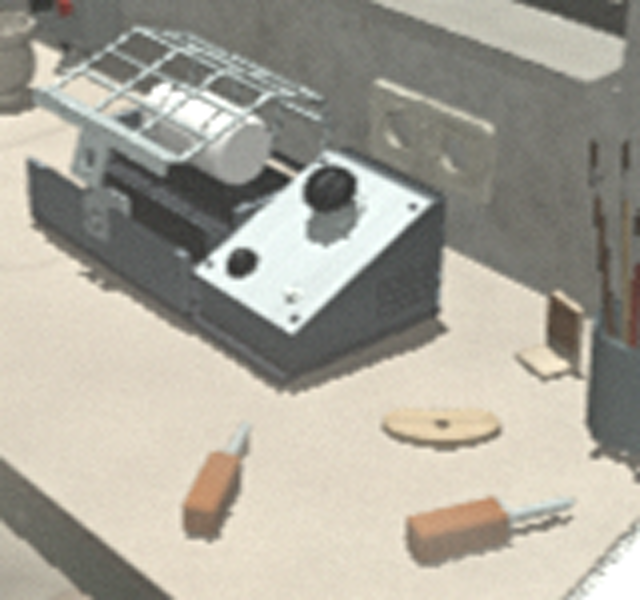

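View pics/tc.png

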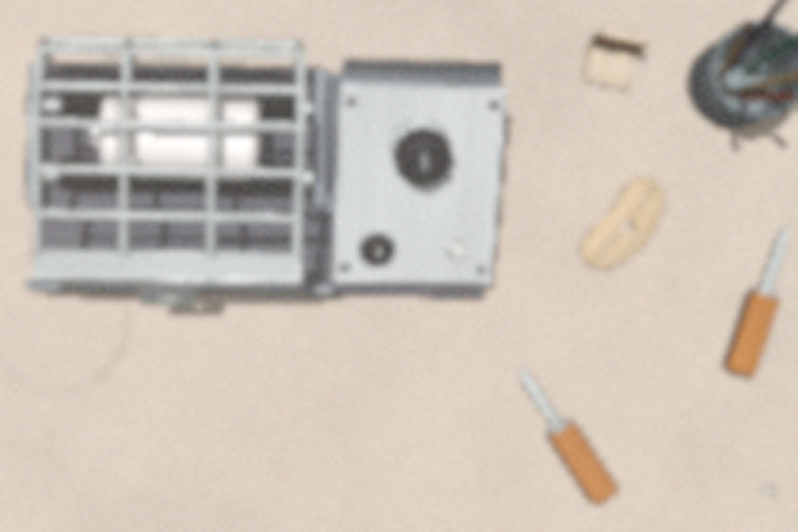

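The crops show the mill with the mushroom head at scene-crop (330,185) / top-crop (423,156) and the bush at scene-crop (97,215). The right pin runs from grip end scene-crop (413,545) to tip (572,502), and from top-crop (740,370) to (783,232). I'll triangulate these.

```bash
cat > m.py <<'E'
from h import *
S=lambda x,y:np.array([(x+.5)/4-.5+220,(y+.5)/4-.5+150]);T=lambda x,y:np.array([(x+.5)/3.8-.5+190,(y+.5)/3.8-.5+130])
if __name__=="__main__":
  for n,a,b in[("head",(330,182),(423,156)),("scFR",(296,318),(481,269)),("scFL",(209,266),(345,267)),("scBR",(413,206),(494,105)),("scBL",(327,157),(350,101)),
  ("gL",(37,92),(36,275)),("gR",(174,163),(303,275)),("botFR",(285,386),(488,296)),
  ("pintip",(573,501),(784,231)),("shoulder",(506,515),(768,292)),("jawtop_end",(409,520),(738,372))]:
    P,e=tri(S(*a),T(*b));print(n,P.round(4),round(e,2))
  print(onz("scene",S(285,386),0),onz("scene",S(441,325),0),onz("scene",S(30,222),0))
  print(onz("top",T(784,231),.013),onz("top",T(768,292),.013),onz("top",T(765,293),.026),onz("top",T(740,372),.026))
E
python3 m.py
```

```text
head [ 0.6426 -0.1582  0.1326] 0.19
scFR [ 0.557  -0.2118  0.0575] 0.2
scFL [ 0.5589 -0.1004  0.057 ] 0.4
scBR [ 0.6836 -0.2157  0.1189] 0.21
scBL [ 0.6885 -0.1034  0.1211] 0.14
gL [0.5516 0.1424 0.1412] 0.4
gR [ 0.5504 -0.0636  0.1443] 0.2
botFR [ 0.5356 -0.2237  0.0071] 0.28
pintip [ 0.589  -0.4734  0.0126] 0.01
shoulder [ 0.5369 -0.4571  0.0163] 0.27
jawtop_end [ 0.4698 -0.4272  0.0272] 0.43
[ 0.54171252 -0.21513113  0.        ] [ 0.70870784 -0.23070015  0.        ] [5.42478493e-01 1.58189460e-01 1.11022302e-16]
[ 0.58906449 -0.47333522  0.013     ] [ 0.53789579 -0.45885582  0.013     ] [ 0.53678867 -0.45263981  0.026     ] [ 0.47130798 -0.43054941  0.026     ]
```

```bash
cat > plan.py <<'E'
# python3 plan.py x y z tilt_deg heading_deg : rows from measured pose to the target; tool z tilted forward, heading = yaw of tool y
import sys
from h import *
from rig import status
def target(tilt,head):
    z=np.array([np.sin(np.radians(tilt)),0,-np.cos(np.radians(tilt))]);h=np.radians(head)
    y=np.array([np.cos(h),np.sin(h),0]);y-=z*(y@z)
    if tilt: # head measured in plane normal to z
        e=np.array([np.cos(np.radians(tilt)),0,np.sin(np.radians(tilt))]);y=np.cos(h)*e+np.sin(h)*np.array([0,1,0])
    y/=np.linalg.norm(y);return R.from_matrix(np.c_[np.cross(y,z),y,z])
if __name__=="__main__":
    st=status.get_state();a=list(map(float,sys.argv[1:]));p=np.array(a[:3]);Rc=q2R(st["ee_rot"]);Rt=target(a[3],a[4])
    rv=(Rc.inv()*Rt).as_rotvec()/np.radians(60)
    d=p-st["position"]
    print("t",st["clock"],"pos",st["position"].round(4),"F",st["contact_force"].round(1),"q",st["qpos"].round(2),"w",st["width"].round(4))
    print("rot total",rv.round(4),"rows>=",round(np.linalg.norm(rv)/.17,1))
    print("xyz total (old axes)",(Rc.inv().apply(d)/.3).round(4),"(new axes)",(Rt.inv().apply(d)/.3).round(4),"rows>=",round(np.linalg.norm(d)/.06,1))
E
python3 - <<'E'
import numpy as np
h=np.array([.6426,-.158,.1326]);a=np.array([.4226,0,-.9063]);print(h-a*.1,h-a*.03)
E
python3 plan.py .6 -.158 .223 25 0
```

```text
[ 0.60034 -0.158    0.22323] [ 0.629922 -0.158     0.159789]Traceback (most recent call last):
  File "plan.py", line 15, in <module>
    print("t",st["clock"],"pos",st["position"].round(4),"F",st["contact_force"].round(1),"q",st["qpos"].round(2),"w",st["width"].round(4))
                                                                                                                     ^^^^^^^^^^^^^^^^^
AttributeError: 'float' object has no attribute 'round'
```

```bash
sed -i 's/st\["width"\].round(4)/round(st["width"],4)/' plan.py
python3 plan.py .6 -.158 .223 25 0
```

```text
t 0.1 pos [0.2113 0.5342 0.2305] F [-0.8 -0.4  0.3] q [ 1.07  0.28  1.51  0.    1.36 -0.12] w 0.0854
rot total [-0.3672 -0.2478  1.1214] rows>= 7.1
xyz total (old axes) [-2.0536 -1.6688  0.0274] (new axes) [-2.3074  1.1636  0.5702] rows>= 13.2
```

Request:
apply_moves --xyz '[[0,0,-0.04],[0,0,-0.04],[0,0,-0.04],[0,0,-0.04],[0,0,-0.04],[0,0,-0.04],[0,0,-0.04],[0,0,-0.04]]' --rot '[[-0.046,-0.031,0.14],[-0.046,-0.031,0.14],[-0.046,-0.031,0.14],[-0.046,-0.031,0.14],[-0.046,-0.031,0.14],[-0.046,-0.031,0.14],[-0.046,-0.031,0.14],[-0.046,-0.031,0.14]]' --hand '[-1,-1,-1,-1,-1,-1,-1,-1]'

```text
clock: 1.1
position: [0.1931, 0.5299, 0.3247]
ee_rot: [0.154, 0.691, 0.689, 0.155]
contact_force: [-0.5, 0.6, 0.4]
width: -0.0003
gripper_force: 0.0
```

```bash
python3 plan.py .6 -.158 .223 25 0
```

```text
t 1.1 pos [0.1931 0.5299 0.3247] F [-0.5  0.6  0.4] q [ 1.37  0.18  1.49 -0.44  1.39  1.43] w -0.0003
rot total [ 0.0028 -0.0005 -0.0039] rows>= 0.0
xyz total (old axes) [-2.2889  1.0926  0.8825] (new axes) [-2.2928  1.0859  0.8804] rows>= 13.4
```

Request:
apply_moves --xyz '[[-0.16,0.07,0.03],[-0.16,0.07,0.03],[-0.16,0.07,0.03],[-0.16,0.07,0.03],[-0.16,0.07,0.03],[-0.16,0.07,0.03],[-0.16,0.07,0.03],[-0.16,0.07,0.03]]' --rot '[[0,0,0],[0,0,0],[0,0,0],[0,0,0],[0,0,0],[0,0,0],[0,0,0],[0,0,0]]' --hand '[-1,-1,-1,-1,-1,-1,-1,-1]'

```text
clock: 2.1
position: [0.3765, 0.1452, 0.3301]
ee_rot: [0.153, 0.689, 0.691, 0.155]
contact_force: [0.7, 0.3, -0.2]
width: 0.0001
gripper_force: 0.0
```

Request:
apply_moves --xyz '[[-0.16,0.07,0.06],[-0.16,0.07,0.06],[-0.16,0.07,0.1],[-0.16,0.07,0.1],[-0.16,0.07,0.1],[-0.16,0.07,0.1],[-0.053,0.1,0.1],[0,0,0]]' --rot '[[0,0,0],[0,0,0],[0,0,0],[0,0,0],[0,0,0],[0,0,0],[0,0,0],[0,0,0]]' --hand '[-1,-1,-1,-1,-1,-1,-1,-1]'

```text
clock: 3.1
position: [0.5984, -0.1584, 0.2247]
ee_rot: [0.151, 0.691, 0.69, 0.154]
contact_force: [-0.7, 0.7, -0.1]
width: 0.0001
gripper_force: 0.0
```

```bash
python3 plan.py .6299 -.158 .1598 25 0
```

```text
t 3.1 pos [ 0.5984 -0.1584  0.2247] F [-0.7  0.7 -0.1] q [-0.49  0.15  1.78  0.27  0.84 -0.63] w 0.0001
rot total [-0.0015 -0.0027 -0.0014] rows>= 0.0
xyz total (old axes) [0.0006 0.0039 0.2405] (new axes) [0.0013 0.0035 0.2405] rows>= 1.2
```

Request:
apply_moves --xyz '[[0,0.002,0.12],[0,0.002,0.12],[0,0,0.06],[0,0,0],[0,0,0.02],[0,0,0.01],[0,0,0.01],[0,0,0]]' --rot '[[0,0,0],[0,0,0],[0,0,0],[0,0,0],[0,0,0],[0,0,0],[0,0,0],[0,0,0]]' --hand '[-1,-1,-1,-1,-1,-1,-1,-1]'

```text
clock: 4.1
position: [0.642, -0.1569, 0.1368]
ee_rot: [0.154, 0.69, 0.69, 0.155]
contact_force: [-3.0, -0.1, 4.7]
width: 0.0001
gripper_force: 3.1
```

Request:
apply_moves --xyz '[[0,0,0.01],[0,0,0.01],[0,0,0.01],[0,0,0]]' --rot '[[0,0,0],[0,0,0],[0,0,0],[0,0,0]]' --hand '[-1,-1,-1,-1]'

```text
clock: 4.6
position: [0.6455, -0.1569, 0.1293]
ee_rot: [0.154, 0.69, 0.691, 0.155]
contact_force: [-6.1, 0.5, 10.0]
width: 0.0002
gripper_force: 5.7
```

Request:
apply_moves --xyz '[[0,0,0.01],[0,0,0.01],[0,0,0]]' --rot '[[0,0,0],[0,0,0],[0,0,0]]' --hand '[-1,-1,-1]'

```text
clock: 4.97
position: [0.6465, -0.157, 0.129]
ee_rot: [0.155, 0.688, 0.691, 0.155]
contact_force: [-31.5, 1.5, 42.5]
width: 0.0001
gripper_force: 25.6
```

Request:
apply_moves --xyz '[[0,0,-0.02],[0,0,-0.1],[0,0,-0.2],[0,0,-0.2],[0.16,0,0],[0.16,0,0]]' --rot '[[0,0,0],[0,0,0],[0,0,0],[0,0,0],[0,0,0],[0,0,0]]' --hand '[-1,-1,-1,-1,-1,-1]'

```text
clock: 5.72
position: [0.5816, -0.0609, 0.265]
ee_rot: [0.154, 0.691, 0.689, 0.155]
contact_force: [1.1, -0.1, 0.2]
width: 0.0
gripper_force: 0.0
```

```bash
python3 plan.py .547 .04 .18 0 0
python3 - <<'E'
from rig import get_image
from h import *
a=get_image("scene")["pixels"][:,:,::-1];b=get_image("top")["pixels"][:,:,::-1]
cv2.imwrite("pics/scene1.png",a);cv2.imwrite("pics/top1.png",b)
f=lambda i,x,y,w,h,k:cv2.resize(cv2.convertScaleAbs(i[y:y+h,x:x+w],alpha=1.3,beta=15),None,fx=k,fy=k,interpolation=cv2.INTER_CUBIC)
cv2.imwrite("pics/c1.png",np.hstack([f(a,220,150,120,95,6)[:570],])[:, :720])
E
```

```text
t 5.725 pos [ 0.5816 -0.0609  0.265 ] F [ 1.1 -0.1  0.2] q [-0.3   0.06  1.79  0.17  0.88 -0.38] w 0.0
rot total [ 0.421  -0.0007 -0.0016] rows>= 2.5
xyz total (old axes) [ 0.3359 -0.226   0.2072] (new axes) [ 0.3364 -0.1155  0.2834] rows>= 2.3
```

View pics/c1.png

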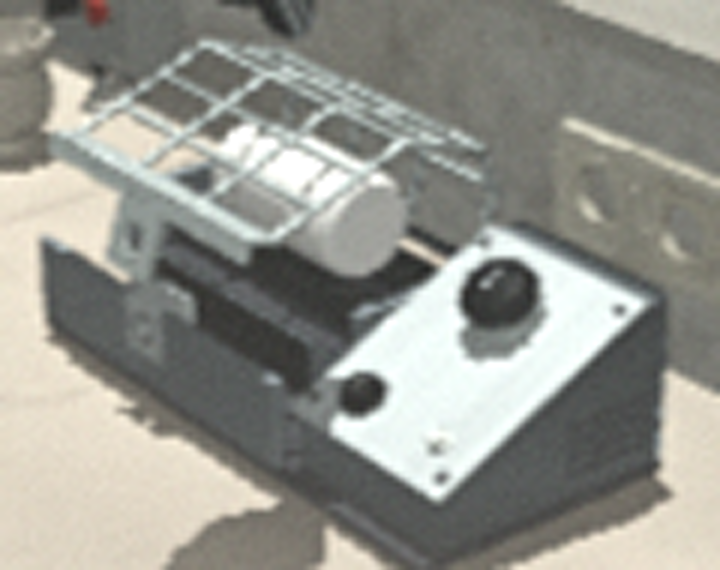

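The crop shows the head sitting lower, (500,290) against (495,273) before, so the stop is latched. The guard is still up, its strip running (55,145)–(260,255), with the bush at (147,325).

Request:
apply_moves --xyz '[[0.1,0,0],[0.1,0,0],[0.13,0,0],[0,-0.13,0.1],[0,0,0.16],[0,0,0.06],[0,0,0]]' --rot '[[0.14,0,0],[0.14,0,0],[0.14,0,0],[0,0,0],[0,0,0],[0,0,0],[0,0,0]]' --hand '[-1,-1,-1,-1,-1,-1,-1]'

```text
clock: 6.7
position: [0.5416, 0.0377, 0.166]
ee_rot: [-0.002, 0.707, 0.707, -0.001]
contact_force: [-0.7, -0.3, 0.7]
width: -0.0003
gripper_force: 0.0
```

Request:
apply_moves --xyz '[[0,0,0.04],[0,0,0.03],[0,0,0.03],[0,0,0.03],[0,0,0.03],[0,0,0.03],[0,0,0.03],[0,0,0.02]]' --rot '[[0,0,0],[0,0,0],[0,0,0],[0,0,0],[0,0,0],[0,0,0],[0,0,0],[0,0,0]]' --hand '[-1,-1,-1,-1,-1,-1,-1,-1]'

```text
clock: 7.7
position: [0.5422, 0.0383, 0.0949]
ee_rot: [-0.001, 0.707, 0.708, -0.0]
contact_force: [-1.0, 0.4, 0.8]
width: 0.0001
gripper_force: 0.7
```

Request:
apply_moves --xyz '[[0,0,0.01],[0,0,0.01],[0,0,0.01],[0,0,0]]' --rot '[[0,0,0],[0,0,0],[0,0,0],[0,0,0]]' --hand '[-1,-1,-1,-1]'

```text
clock: 8.2
position: [0.5425, 0.0383, 0.088]
ee_rot: [-0.001, 0.707, 0.708, 0.0]
contact_force: [-3.3, 0.2, 8.3]
width: 0.0001
gripper_force: 4.5
```

Request:
apply_moves --xyz '[[0,0,0.005],[0,0,0.005],[0,0,0],[0,0,-0.1],[-0.1,0,-0.2],[-0.2,0,0],[-0.2,0,0],[-0.2,0,0]]' --rot '[[0,0,0],[0,0,0],[0,0,0],[0,0,0],[0,0,0],[0,0,0],[0,0,0],[0,0,0]]' --hand '[-1,-1,-1,-1,-1,-0.2,-0.2,-0.2]'

```text
clock: 9.2
position: [0.5433, -0.1717, 0.1697]
ee_rot: [-0.0, 0.706, 0.708, 0.0]
contact_force: [0.6, 0.5, 0.3]
width: 0.034
gripper_force: 0.0
```

```bash
python3 plan.py .5 -.44 .1 0 90
python3 - <<'E'
from rig import get_image
from h import *
a=get_image("scene")["pixels"][:,:,::-1];b=get_image("top")["pixels"][:,:,::-1]
cv2.imwrite("pics/scene2.png",a);cv2.imwrite("pics/top2.png",b)
f=lambda i,x,y,w,h,k:cv2.resize(cv2.convertScaleAbs(i[y:y+h,x:x+w],alpha=1.3,beta=15),None,fx=k,fy=k,interpolation=cv2.INTER_CUBIC)
o=np.zeros((600,800,3),np.uint8);o[:600,:480]=f(a,222,165,60,75,8);o[:600,480:800]=f(b,215,185,40,75,8)
cv2.imwrite("pics/c2.png",o)
E
```

```text
t 9.2 pos [ 0.5433 -0.1717  0.1697] F [0.6 0.5 0.3] q [-0.43  0.31  1.62  0.    1.22 -0.43] w 0.034
rot total [ 9.0000e-04 -1.0000e-04 -1.4983e+00] rows>= 8.8
xyz total (old axes) [-0.8943 -0.1459  0.2315] (new axes) [ 0.1442 -0.8944  0.2322] rows>= 4.7
```

View pics/c2.png

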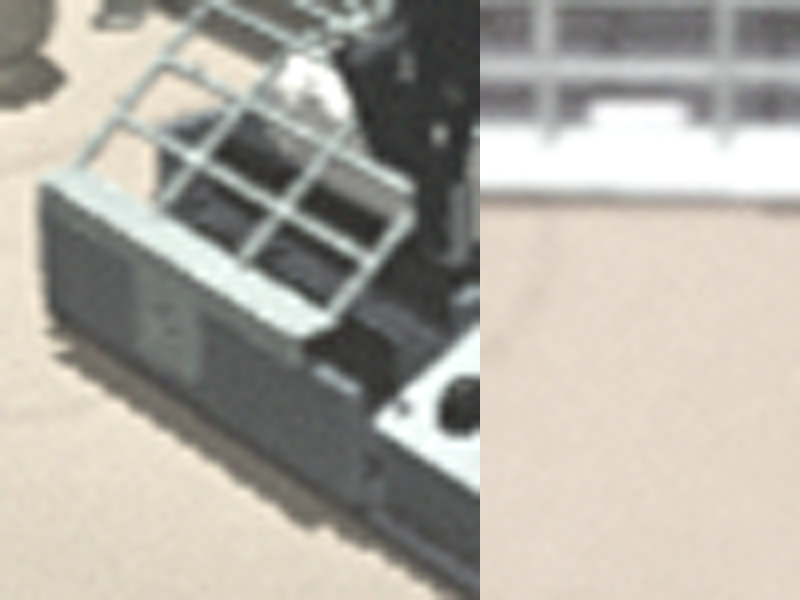

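The guard is down on the sill. The tab plate shows at scene-crop (168,325), i.e. about (243,205.5), and the strip's front edge in the top view is near row 209. I'll fit the edges numerically.

Run:
```python
from h import *
b=cv2.cvtColor(cv2.imread("pics/top2.png"),cv2.COLOR_BGR2GRAY).astype(float)
print(b[196:216,225].astype(int),b[196:216,250].astype(int))
# subpixel strip edges: threshold mid-level crossing per column
def cross(col,rows,down=True):
    g=np.diff(b[rows[0]:rows[1],col]);w=np.clip(-g if down else g,0,None);return rows[0]+.5+(w*np.arange(len(g))).sum()/w.sum()
C=np.arange(202,269,3)
fr=np.array([cross(c,(205,212)) for c in C])
P=np.array([onz("top",(c,r),.088) for c,r in zip(C,fr)])
k=np.polyfit(P[:,1],P[:,0],1);print("front edge x at y",k,"resid",np.std(P[:,0]-np.polyval(k,P[:,1])))
print("row 205",b[205,192:208].astype(int),b[205,262:280].astype(int))
for uv in[(197,205),(271,205)]:print(onz("top",uv,.088))
for n,uv in[("Lfront",(227.2,187.5)),("Rfront",(260.1,207.3))]:print(n,onz("scene",uv,.088))
print("bracket",b[196:201,225:245].astype(int))
# tab hole in scene: intersect with plane x=.532
f,cx,cy,o,q=CAM["scene"];f=192/np.tan(np.radians(f)/2)
d=q2R(q).apply([(243-cx)/f,(205.6-cy)/f,1]);o=np.array(o)
for x in(.530,.535):print("tab hole",o+d*(x-o[0])/d[0])
```

```text
[ 82  81  89  97 123 158 177 186 188 191 188 181 154 119 115 140 154 156
 156 155] [ 83  73  70  84 125 169 188 191 190 189 188 188 178 149 117 125 147 156
 156 157]
front edge x at y [0.02834021 0.5338112 ] resid 0.0004088893518734287
row 205 [158 157 157 156 145 135 124 131 152 174 187 189 188 188 188 188] [187 187 188 186 184 174 145 113 107 112 113 115 114 114 114 106  98  96]
[0.54562452 0.153822   0.088     ]
[ 0.54374125 -0.07086197  0.088     ]
Lfront [0.53268135 0.13485252 0.088     ]
Rfront [ 0.53053039 -0.06868358  0.088     ]
bracket [[ 82  78  77  77  81  79  80  80  85  85  84  84  85  86  90  92  91  90
   95 110]
 [ 81  75  74  90 111 120 123 124 123 123 124 124 122 122 118 103  92  84
   88 104]
 [ 89  87  91 118 152 168 172 171 171 173 171 171 172 170 159 139 109  89
   92 108]
 [ 97  95 104 134 169 184 186 187 186 186 186 186 184 183 176 152 121  97
   98 116]
 [123 128 134 148 169 181 183 184 183 184 181 181 183 181 176 160 139 127
  129 130]]
tab hole [0.53       0.03219353 0.05360946]
tab hole [0.535      0.03936244 0.04896026]
```

```bash
cat > pin.py <<'E'
from h import *
def seg(img,box,lo=(5,90,60),hi=(20,255,255)):
    x,y,w,h=box;c=cv2.resize(img[y:y+h,x:x+w],None,fx=8,fy=8,interpolation=cv2.INTER_CUBIC)
    m=cv2.inRange(cv2.cvtColor(c,cv2.COLOR_BGR2HSV),lo,hi);n,l,s,ce=cv2.connectedComponentsWithStats(m)
    k=1+np.argmax(s[1:,4]);ys,xs=np.nonzero(l==k);pts=np.c_[(xs+.5)/8-.5+x,(ys+.5)/8-.5+y]
    return pts.astype(np.float32),s[k,4]/64
E
python3 - <<'E'
from pin import *
t=cv2.imread("pics/top2.png");p,a=seg(t,(370,185,40,60));r=cv2.minAreaRect(p);print(a,r)
B=cv2.boxPoints(r);W=np.array([onz("top",b,.026) for b in B]);print(W.round(4),[np.linalg.norm(W[i]-W[i-1]).round(4) for i in range(4)])
c=p.mean(0);C=onz("top",c,.024);print("centre",C)
tip=onz("top",(784.5/3.8-.5+190,231.5/3.8-.5+130),.013)
d=tip-onz("top",c,.02);print("yaw from tip",np.degrees(np.arctan2(d[1],d[0])))
e=np.linalg.svd(p-c,full_matrices=False)[2][0];d=onz("top",c+10*e,.026)-onz("top",c-10*e,.026);print("yaw pca",np.degrees(np.arctan2(d[1],d[0])))
s=cv2.imread("pics/scene2.png");p,a=seg(s,(315,265,40,30));print("scene c",a,p.mean(0),proj("scene",C*[1,1,0]+[0,0,.014]))
E
```

```text
168.328125 ((387.1812744140625, 217.64376831054688), (8.182393074035645, 21.66160011291504), 18.434947967529297)
[[ 0.4743 -0.4164  0.026 ]
 [ 0.539  -0.4393  0.026 ]
 [ 0.5306 -0.4637  0.026 ]
 [ 0.4659 -0.4408  0.026 ]] [np.float64(0.0258), np.float64(0.0687), np.float64(0.0258), np.float64(0.0686)]
centre [ 0.50258853 -0.44084939  0.024     ]
yaw from tip -19.947828713320828
yaw pca 160.4685736191941
scene c 131.484375 [334.06387 279.1025 ] [[333.88116601 281.00979361]]
```

Request:
apply_moves --xyz '[[-0.178,-0.032,0],[-0.178,-0.032,0],[-0.178,-0.032,0],[-0.178,-0.032,0],[-0.178,-0.032,0],[0,0,0.05],[0,0,0.06],[0,0,0.06]]' --rot '[[0,0,0],[0,0,0],[0,0,0],[0,0,0],[0,0,0],[0,0,-0.168],[0,0,-0.168],[0,0,-0.168]]' --hand '[0.2,0.2,0.2,0.2,0.2,0.2,0.2,0.2]'

```text
clock: 10.3
position: [0.4954, -0.4367, 0.1172]
ee_rot: [-0.001, 0.495, 0.869, 0.0]
contact_force: [0.1, -0.2, -0.9]
width: 0.0516
gripper_force: 0.0
```

Request:
apply_moves --xyz '[[0,0,0.06],[0,0,0],[0,0,0],[0,0,0],[0,0,0]]' --rot '[[0,0,-0.168],[0,0,-0.168],[0,0,-0.168],[0,0,-0.168],[0,0,0]]' --hand '[0.2,0.2,0.2,0.2,0.2]'

```text
clock: 10.92
position: [0.4955, -0.4364, 0.0997]
ee_rot: [-0.001, 0.169, 0.986, 0.001]
contact_force: [0.7, 0.9, -0.2]
width: 0.0513
gripper_force: 0.0
```

```bash
python3 plan.py .495 -.438 .003 0 70.5
python3 - <<'E'
from rig import get_image
from h import *
a=get_image("scene")["pixels"][:,:,::-1];b=get_image("top")["pixels"][:,:,::-1]
cv2.imwrite("pics/scene3.png",a);cv2.imwrite("pics/top3.png",b)
f=lambda i,x,y,w,h,k:cv2.resize(cv2.convertScaleAbs(i[y:y+h,x:x+w],alpha=1.3,beta=15),None,fx=k,fy=k,interpolation=cv2.INTER_CUBIC)
o=np.zeros((600,800,3),np.uint8);o[:600,:480]=f(a,300,200,80,100,6);o[:600,480:800]=f(b,360,160,64,120,5)
cv2.imwrite("pics/c3.png",o)
E
```

```text
t 10.925 pos [ 0.4955 -0.4364  0.0997] F [ 0.7  0.9 -0.2] q [-0.83  0.49  1.5  -0.    1.15 -2.06] w 0.0513
rot total [ 0.0008 -0.0017  0.0007] rows>= 0.0
xyz total (old axes) [-0.0009 -0.0058  0.3224] (new axes) [-0.0004 -0.0056  0.3224] rows>= 1.6
```

View pics/c3.png

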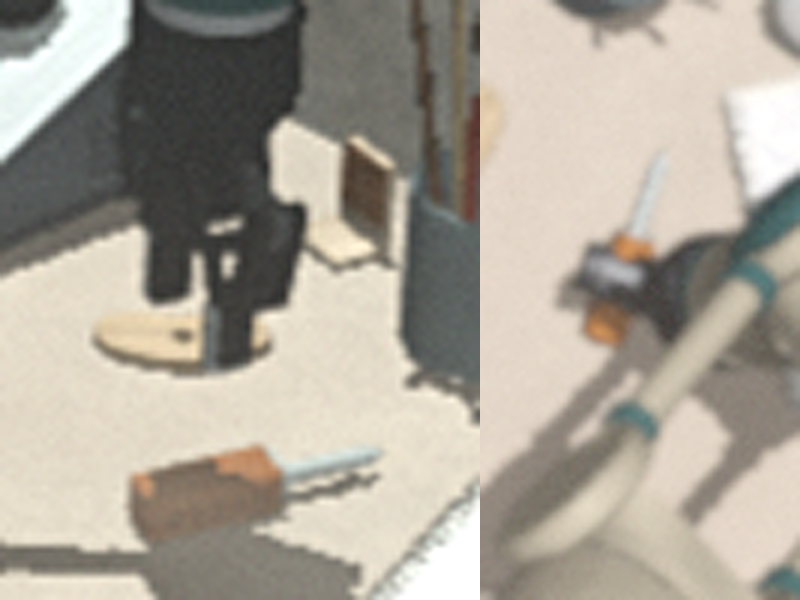

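The fingers straddle the grip with the rod pointing away, so I descend and grasp.

Request:
apply_moves --xyz '[[0,-0.005,0.15],[0,0,0.1],[0,0,0.05],[0,0,0.015],[0,0,0]]' --rot '[[0,0,0],[0,0,0],[0,0,0],[0,0,0],[0,0,0]]' --hand '[0.2,0.2,0.2,0.2,0.2]'

```text
clock: 11.65
position: [0.4948, -0.4385, 0.006]
ee_rot: [-0.0, 0.168, 0.986, 0.0]
contact_force: [0.3, 0.1, 1.2]
width: 0.0512
gripper_force: 0.0
```

Request:
apply_moves --xyz '[[0,0,0],[0,0,0],[0,0,0],[0,0,0],[0,0,0]]' --rot '[[0,0,0],[0,0,0],[0,0,0],[0,0,0],[0,0,0]]' --hand '[-1,-1,-1,-1,-1]' --force 50

```text
clock: 12.28
position: [0.4951, -0.4389, 0.0069]
ee_rot: [0.0, 0.168, 0.986, -0.0]
contact_force: [-0.4, -0.5, 6.4]
width: 0.0252
gripper_force: 50.3
```

Request:
apply_moves --xyz '[[0,0,-0.03],[0,0,-0.1],[0,0,-0.17],[0,0,-0.17],[0,0,0],[0,0,0],[0,0,0]]' --rot '[[0,0,0],[0,0,0],[0,0,0],[0,0,0],[0,0,-0.15],[0,0,-0.15],[0,0,0]]' --hand '[-1,-1,-1,-1,-1,-1,-1]'

```text
clock: 13.15
position: [0.4942, -0.4377, 0.1463]
ee_rot: [-0.001, 0.013, 1.0, 0.001]
contact_force: [-0.1, -0.9, -1.7]
width: 0.0252
gripper_force: 49.6
```

```bash
python3 plan.py .398 .0457 .12 0 88.4
```

```text
t 13.15 pos [ 0.4942 -0.4377  0.1463] F [-0.1 -0.9 -1.7] q [-0.83  0.46  1.44 -0.    1.25 -2.38] w 0.0252
rot total [ 0.0022 -0.0023  0.0023] rows>= 0.0
xyz total (old axes) [0.3615 1.6025 0.0921] (new axes) [0.3655 1.6018 0.0876] rows>= 8.2
```

Request:
apply_moves --xyz '[[0.06,0.178,0],[0.06,0.178,0],[0.05,0.178,0],[0.05,0.178,0],[0.04,0.178,0],[0.035,0.178,0],[0.035,0.178,0],[0.03,0.178,0]]' --rot '[[0,0,0],[0,0,0],[0,0,0],[0,0,0],[0,0,0],[0,0,0],[0,0,0],[0,0,0]]' --hand '[-1,-1,-1,-1,-1,-1,-1,-1]'

```text
clock: 14.15
position: [0.3959, -0.0069, 0.1473]
ee_rot: [-0.001, 0.014, 1.0, 0.001]
contact_force: [1.1, 0.5, -1.6]
width: 0.0247
gripper_force: 49.7
```

Request:
apply_moves --xyz '[[0,0.178,0.05],[0,0,0.1],[0,0,0.1],[0,0,0.07],[0,0,0]]' --rot '[[0,0,0],[0,0,0],[0,0,0],[0,0,0],[0,0,0]]' --hand '[-1,-1,-1,-1,-1]'

```text
clock: 14.78
position: [0.3962, 0.0452, 0.0502]
ee_rot: [-0.003, 0.013, 1.0, 0.001]
contact_force: [0.4, -1.1, -0.8]
width: 0.0248
gripper_force: 49.8
```

```bash
python3 plan.py .398 .0457 .046 0 88.4
python3 - <<'E'
from rig import get_image
from h import *
a=get_image("scene")["pixels"][:,:,::-1];b=get_image("top")["pixels"][:,:,::-1]
cv2.imwrite("pics/scene4.png",a);cv2.imwrite("pics/top4.png",b)
f=lambda i,x,y,w,h,k:cv2.resize(cv2.convertScaleAbs(i[y:y+h,x:x+w],alpha=1.3,beta=15),None,fx=k,fy=k,interpolation=cv2.INTER_CUBIC)
o=np.zeros((600,800,3),np.uint8);o[:600,:480]=f(a,205,180,60,75,8);o[:600,480:800]=f(b,215,190,40,75,8)
cv2.imwrite("pics/c4.png",o)
E
```

```text
t 14.775 pos [0.3962 0.0452 0.0502] F [ 0.4 -1.1 -0.8] q [-0.06  0.22  2.13  0.    0.8  -1.61] w 0.0248
rot total [ 0.0016 -0.0059  0.0022] rows>= 0.0
xyz total (old axes) [-0.0062  0.0018  0.0138] (new axes) [-0.0061  0.0019  0.0138] rows>= 0.1
```

View pics/c4.png

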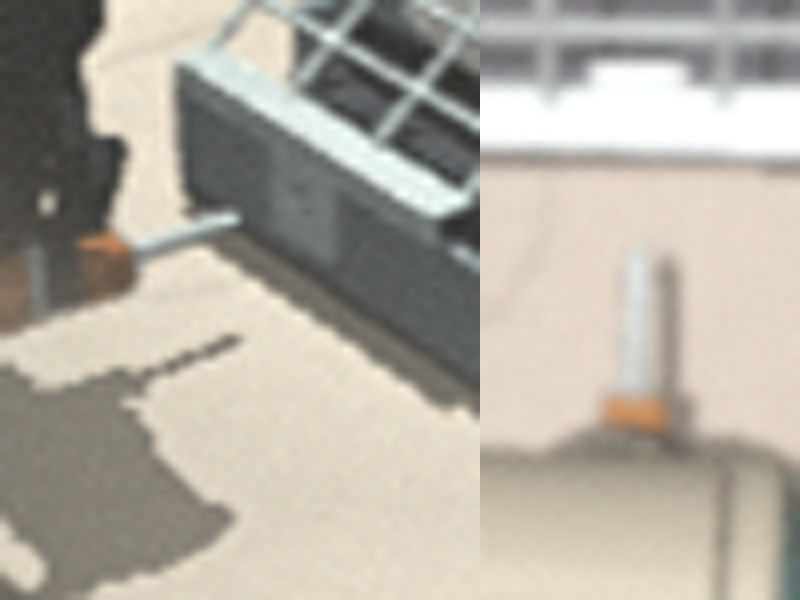

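The scene crop shows the rod tip at (240,216), about (234.5,206.5). In the top view the tip is at crop (640,250), about (235,220.8), in line with the bracket centred near crop column 640. I'll measure the offsets.

Run:
```python
from h import *
print("proj hole mouth, tab hole, sceneside:",proj("scene",[[.543,.0416,.052],[.536,.0418,.052]]).round(1))
print("pin tip tri",tri((234.5,206.5),(235,220.8)))
print("expected tip from TCP proj",proj("scene",[[.498,.0425,.056]]),proj("top",[[.498,.0425,.056]]))
b=cv2.cvtColor(cv2.imread("pics/top4.png"),cv2.COLOR_BGR2GRAY).astype(float)
rows=np.arange(224,238);cc=[]
for r in rows:
    w=np.clip(b[r,229:241]-165,0,None);cc.append((w*np.arange(229,241)).sum()/max(w.sum(),1e-9))
print(np.round(cc,2)); print(b[230,226:246].astype(int))
ok=np.array([(r,c) for r,c in zip(rows,cc) if c>0])
k=np.polyfit(ok[:,0],ok[:,1],1)
P=np.array([onz("top",(np.polyval(k,r),r),.056) for r in(222,238)]);d=P[0]-P[1];print("rod axis",P,"yaw",d[1]/d[0],"y at x=.54",P[0,1]+d[1]/d[0]*(.54-P[0,0]))
# strip ends and bracket in this picture
def half(row,c0,c1,lo,hi):
    s=b[row,c0:c1];t=(lo+hi)/2;i=np.where(np.diff(np.sign(s-t)))[0][0];return c0+i+(t-s[i])/(s[i+1]-s[i])
for row in(204,206):
    L=half(row,194,204,130,187);Rr=half(row,264,272,187,110);PL,PR=onz("top",(L,row),.088),onz("top",(Rr,row),.088);print(row,L,Rr,PL,PR,(PL+PR)/2)
for row in(198,199):
    L=half(row,225,231,90,172);Rr=half(row,238,243,172,90)
    for z in(.07,.085):print("bracket",L,Rr,onz("top",((L+Rr)/2,row),z))
a=cv2.imread("pics/scene1.png");c0=a[190:220,232:258];a2=cv2.imread("pics/scene4.png")[190:220,232:258]
st=lambda c:cv2.resize(cv2.normalize(c,None,0,255,cv2.NORM_MINMAX),None,fx=15,fy=15,interpolation=cv2.INTER_CUBIC)
cv2.imwrite("pics/c5.png",np.hstack([st(c0),st(a2)]))
```

```text
proj hole mouth, tab hole, sceneside: [[244.4 204. ]
 [242.8 204.5]]
pin tip tri (array([0.49702429, 0.03955504, 0.05829746]), np.float64(0.1219591069600286))
expected tip from TCP proj [[234.09757246 206.6890533 ]] [[234.16181658 220.35763318]]
[0. 0. 0. 0. 0. 0. 0. 0. 0. 0. 0. 0. 0. 0.]
[155 156 157 155 156 155 150 155 156 148 140 124 104 114 137 154 156 155
 157 153]Traceback (most recent call last):
  File "<stdin>", line 11, in <module>
IndexError: too many indices for array: array is 1-dimensional, but 2 were indexed
```

Run:
```python
from h import *
I=cv2.imread("pics/top4.png").astype(float);b=cv2.cvtColor(I.astype(np.uint8),cv2.COLOR_BGR2GRAY).astype(float)
s=I[:,:,0]-I[:,:,2]; print(s[230,226:246].astype(int)); base=np.median(s[226:236,222:230])
rows=np.arange(224,237);cc=[]
for r in rows:
    # limit to left+core; shadow (right) is neutral: keep only pixels bright
    w=np.where(b[r,229:242]>130,np.clip(s[r,229:242]-base-8,0,None),0);cc.append((w*np.arange(229,242)).sum()/max(w.sum(),1e-9))
print(np.round(cc,2))
k=np.polyfit(rows,cc,1)
P=np.array([onz("top",(np.polyval(k,r),r),.056) for r in(222,238)]);d=P[0]-P[1];print("rod axis",P,"yaw",d[1]/d[0],"y at x=.54",P[0,1]+d[1]/d[0]*(.54-P[0,0]))
def half(row,c0,c1,lo,hi):
    s=b[row,c0:c1];t=(lo+hi)/2;i=np.where(np.diff(np.sign(s-t)))[0][0];return c0+i+(t-s[i])/(s[i+1]-s[i])
for row in(204,206):
    L=half(row,197,204,140,187);Rr=half(row,264,271,187,110);PL,PR=onz("top",(L,row),.088),onz("top",(Rr,row),.088);print(row,L,Rr,PL[1],PR[1],(PL+PR)/2)
for row in(198,199):
    L=half(row,225,231,90,172);Rr=half(row,238,243,172,90)
    for z in(.07,.085):print("bracket",L,Rr,onz("top",((L+Rr)/2,row),z))
```

```text
[-21 -22 -21 -22 -20 -21 -15  -5  -1  -5 -13 -17 -16 -17 -20 -21 -19 -21
 -21 -20]
[234.32 234.24 234.2  234.21 234.03 234.   234.   233.94 233.93 233.89
 233.86 234.   233.87]
rod axis [[0.49291379 0.04203422 0.056     ]
 [0.44349241 0.04414158 0.056     ]] yaw -0.04264058850382842 y at x=.54 0.04002644076741277
204 200.52083333333334 267.530303030303 0.14312097941288904 -0.06035485709601839 [0.54771987 0.04138306 0.088     ]
206 200.45238095238096 267.98275862068965 0.14335336993186198 -0.06167013842670651 [0.54164024 0.04084162 0.088     ]
bracket 228.3125 240.24137931034483 [0.56671901 0.04115727 0.07      ]
bracket 228.3125 240.24137931034483 [0.56607812 0.0406106  0.085     ]
bracket 227.93333333333334 240.64705882352942 [0.56364123 0.04113764 0.07      ]
bracket 227.93333333333334 240.64705882352942 [0.56303098 0.04059117 0.085     ]
```

Request:
apply_moves --xyz '[[0,0.001,0.014],[-0.06,0,0],[-0.06,0,0],[0,0,0]]' --rot '[[0,0,0],[0,0,0],[0,0,0],[0,0,0]]' --hand '[-1,-1,-1,-1]'

```text
clock: 15.38
position: [0.4371, 0.0442, 0.0474]
ee_rot: [0.001, 0.012, 1.0, 0.001]
contact_force: [-1.0, -0.2, -0.8]
width: 0.0251
gripper_force: 49.8
```

Request:
apply_moves --xyz '[[-0.015,0,0],[-0.015,0,0],[-0.015,0,0],[0,0,0]]' --rot '[[0,0,0],[0,0,0],[0,0,0],[0,0,0]]' --hand '[-1,-1,-1,-1]'

```text
clock: 15.88
position: [0.4477, 0.0441, 0.047]
ee_rot: [-0.001, 0.012, 1.0, 0.001]
contact_force: [0.2, -1.3, -0.8]
width: 0.0251
gripper_force: 49.8
```

Request:
apply_moves --xyz '[[-0.01,0,0],[-0.01,0,0],[-0.01,0,0],[0,0,0]]' --rot '[[0,0,0],[0,0,0],[0,0,0],[0,0,0]]' --hand '[-1,-1,-1,-1]'

```text
clock: 16.38
position: [0.4566, 0.0438, 0.047]
ee_rot: [-0.001, 0.012, 1.0, 0.001]
contact_force: [0.3, -0.0, -1.3]
width: 0.0251
gripper_force: 49.8
```

Request:
apply_moves --xyz '[[-0.01,0,0],[-0.01,0,0],[-0.01,0,0],[-0.01,0,0],[0,0,0]]' --rot '[[0,0,0],[0,0,0],[0,0,0],[0,0,0],[0,0,0]]' --hand '[-1,-1,-1,-1,-1]'

```text
clock: 17.0
position: [0.4686, 0.0436, 0.0469]
ee_rot: [-0.001, 0.012, 1.0, 0.001]
contact_force: [-0.6, -0.1, -1.7]
width: 0.0246
gripper_force: 49.8
```

Request:
apply_moves --xyz '[[-0.015,0,0],[-0.015,0,0],[-0.015,0,0],[-0.015,0,0],[-0.008,0,0],[0,0,0]]' --rot '[[0,0,0],[0,0,0],[0,0,0],[0,0,0],[0,0,0],[0,0,0]]' --hand '[-1,-1,-1,-1,-1,-1]'

```text
clock: 17.75
position: [0.4889, 0.0431, 0.0469]
ee_rot: [-0.001, 0.012, 1.0, 0.001]
contact_force: [-0.2, 0.2, -1.8]
width: 0.0251
gripper_force: 49.8
```

Nothing resisted so far. I'll keep going until the shoulder meets the tab.

Request:
apply_moves --xyz '[[-0.008,0,0],[-0.008,0,0],[-0.008,0,0],[0,0,0]]' --rot '[[0,0,0],[0,0,0],[0,0,0],[0,0,0]]' --hand '[-1,-1,-1,-1]'

```text
clock: 18.25
position: [0.4895, 0.0432, 0.0462]
ee_rot: [-0.007, 0.012, 1.0, 0.001]
contact_force: [-11.4, -0.7, 5.7]
width: 0.025
gripper_force: 50.8
```

Run:
```python
from rig import get_image
from h import *
a=get_image("scene")["pixels"][:,:,::-1];b=get_image("top")["pixels"][:,:,::-1]
cv2.imwrite("pics/scene6.png",a);cv2.imwrite("pics/top6.png",b)
f=lambda i,x,y,w,h,k:cv2.resize(cv2.convertScaleAbs(i[y:y+h,x:x+w],alpha=1.3,beta=15),None,fx=k,fy=k,interpolation=cv2.INTER_CUBIC)
o=np.zeros((600,800,3),np.uint8);o[:600,:480]=f(a,205,180,60,75,8);o[:600,480:800]=f(b,215,190,40,75,8)
cv2.imwrite("pics/c6.png",o)
```

```text
(no output)
```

View pics/c6.png

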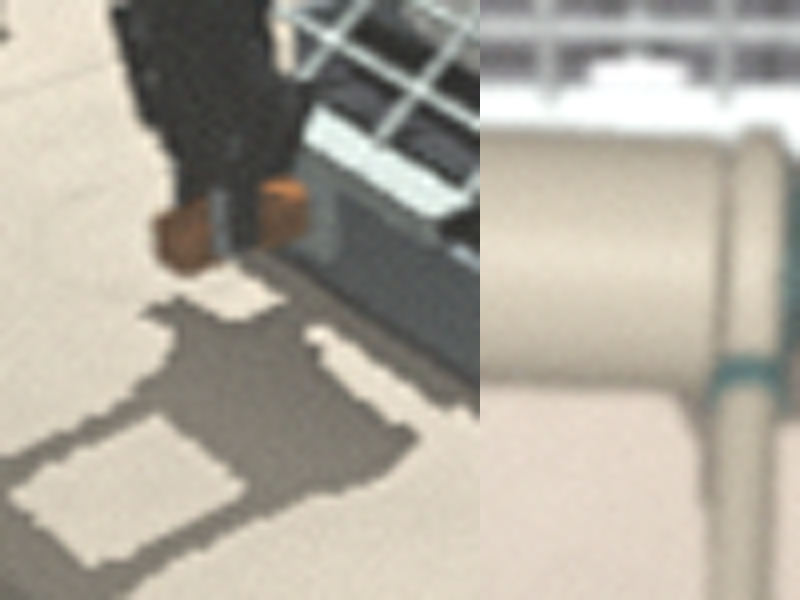

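The shoulder sits against the tab, grip at scene-crop (300,210), with 11 N of contact force, so the pin is home. I'll ease off and release.

Request:
apply_moves --xyz '[[0.01,0,0],[0,0,0],[0,0,0],[0,0,0],[0,0,0],[0,0,0]]' --rot '[[0,0,0],[0,0,0],[0,0,0],[0,0,0],[0,0,0],[0,0,0]]' --hand '[-1,0.3,0.3,0.3,0.3,0.3]'

```text
clock: 19.1
position: [0.493, 0.043, 0.0469]
ee_rot: [-0.001, 0.012, 1.0, 0.001]
contact_force: [-0.4, 0.1, -0.0]
width: 0.0557
gripper_force: 0.0
```

Request:
apply_moves --xyz '[[0.01,0,-0.05],[0,0,-0.1],[0,0,-0.2],[0,0,-0.2],[0,0,-0.15],[0,-0.16,0],[0,-0.16,0],[0,-0.16,0]]' --rot '[[0,0,0],[0,0,0],[0,0,0],[0,0,0],[0,0,0],[0,0,0],[0,0,0],[0,0,0]]' --hand '[0.3,0.3,0.3,0.3,0.3,0.3,0.3,0.3]'

```text
clock: 20.1
position: [0.4864, -0.1023, 0.2581]
ee_rot: [0.0, 0.012, 1.0, 0.0]
contact_force: [0.6, -1.0, -0.0]
width: 0.0554
gripper_force: 0.0
```

```bash
python3 - <<'E'
from rig import get_image
from h import *
a=get_image("scene")["pixels"][:,:,::-1];b=get_image("top")["pixels"][:,:,::-1]
cv2.imwrite("pics/scene7.png",a);cv2.imwrite("pics/top7.png",b)
f=lambda i,x,y,w,h,k:cv2.resize(cv2.convertScaleAbs(i[y:y+h,x:x+w],alpha=1.3,beta=15),None,fx=k,fy=k,interpolation=cv2.INTER_CUBIC)
o=np.zeros((600,800,3),np.uint8);o[:600,:480]=f(a,225,165,96,120,5);o[:600,480:800]=f(b,215,140,64,120,5)
cv2.imwrite("pics/c7.png",o)
E
python3 plan.py .6028 -.157 .2217 25 -26
```

```text
t 20.2 pos [ 0.4866 -0.1053  0.2577] F [-0.4  0.5  0.4] q [-0.35  0.14  1.61 -0.    1.38 -1.89] w 0.0555
rot total [-0.4239 -0.2545  1.8714] rows>= 11.4
xyz total (old axes) [-0.3922 -0.161   0.12  ] (new axes) [-0.0232  0.3455  0.2724] rows>= 2.2
```

View pics/c7.png

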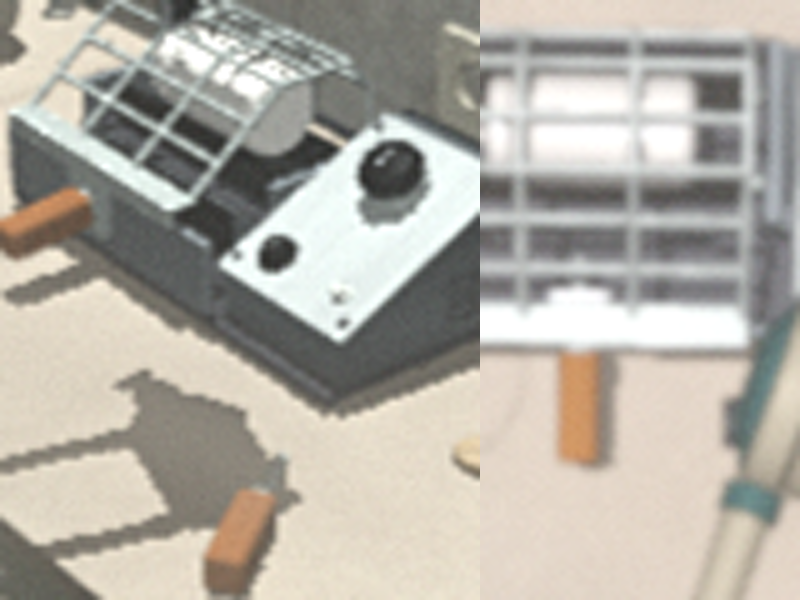

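The crop shows the pin's grip flush at the tab (scene-crop (85,205)), the guard shut, and the stop latched at scene-crop (392,168). I'll check the pin depth and the head centre.

```bash
python3 - <<'E'
from pin import *
print("pin rear x",onz("top",(215+100/5,140+462/5),.064),"front",onz("top",(235,140+352/5),.064))
c={}
for n,box in[("scene",(290,185,30,30)),("top",(290,160,26,24))]:
    im=cv2.imread(f"pics/{'scene7' if n=='scene' else 'top2'}.png");x,y,w,h=box
    g=cv2.cvtColor(cv2.resize(im[y:y+h,x:x+w],None,fx=8,fy=8,interpolation=cv2.INTER_CUBIC),cv2.COLOR_BGR2GRAY)
    m=(g<75).astype(np.uint8);m=cv2.morphologyEx(m,cv2.MORPH_CLOSE,np.ones((15,15)));k,l,s,ce=cv2.connectedComponentsWithStats(m)
    for i in range(1,k):
        if s[i,4]>600:print(n,s[i],(ce[i]+.5)/8-.5+[x,y])
A=np.array([-.4226,0.012,.9063])  # axis, yaw -.028
for top in([.6454,-.157,.1313],[.643,-.157,.132],[.645,-.159,.131]):
    th=np.linspace(0,2*np.pi,72);u=np.array([.9063,-.025,.4226]);v=np.cross(A,u)
    C=np.array(top);pts=np.vstack([C-A*d+22.5e-3*(np.cos(th)[:,None]*u+np.sin(th)[:,None]*v) for d in(.008,.018)]+[C[None]])
    for n in("scene","top"):
        hull=cv2.convexHull(proj(n,pts).astype(np.float32));M=cv2.moments(hull);print(top,n,M["m10"]/M["m00"],M["m01"]/M["m00"],M["m00"]*64)
E
python3 plan.py .6031 -.157 .2219 25 88.4
```

```text
pin rear x [0.46096648 0.03987787 0.064     ] front [0.5286808  0.03940891 0.064     ]
scene [  86    0  154   79 3275] [311.04975191 188.67849237]
scene [   0   21   52   77 1730] [291.87875723 191.4599711 ]
scene [  55   67  102   96 7792] [302.8367396  198.86885588]
scene [ 192  194   48   46 1215] [317.39675926 212.49326132]
top [   36    32   126   160 10816] [301.6430404  171.44203033]
[0.6454, -0.157, 0.1313] scene 303.931615945488 197.75079991184703 7792.098736107349
[0.6454, -0.157, 0.1313] top 299.9950845802001 168.52043517799967 11943.062667503953
[0.643, -0.157, 0.132] scene 303.4196137817168 197.77529419367363 7806.524744614959
[0.643, -0.157, 0.132] top 300.0278220063889 169.29900927781293 11953.761775329709
[0.645, -0.159, 0.131] scene 304.2507364443608 198.06911347621076 7814.11161236465
[0.645, -0.159, 0.131] top 300.65766190961847 168.6588262591058 11939.152502268553
t 20.2 pos [ 0.4866 -0.1053  0.2577] F [-0.4  0.5  0.4] q [-0.35  0.14  1.61 -0.    1.38 -1.89] w 0.0555
rot total [-1.330e-02 -4.171e-01 -2.000e-04] rows>= 2.5
xyz total (old axes) [-0.3932 -0.1609  0.1193] (new axes) [-0.3062 -0.1638  0.2722] rows>= 2.2
```

Run:
```python
from pin import *
A=np.array([-.4226,0.012,.9063]);u=np.array([.9063,-.025,.4226]);v=np.cross(A,u);th=np.linspace(0,2*np.pi,72)
def pred(n,C):
    pts=np.vstack([C-A*d+22.5e-3*(np.cos(th)[:,None]*u+np.sin(th)[:,None]*v) for d in(.008,.018)]+[C[None]])
    M=cv2.moments(cv2.convexHull(proj(n,pts).astype(np.float32)));return np.array([M["m10"],M["m01"]])/M["m00"]
ob=[]
for f,n,box,lat in[("scene0","scene",(290,182,30,30),0),("scene7","scene",(290,185,30,30),1),("scene4","scene",(290,185,30,30),1),("top0","top",(288,158,28,28),0),("top4","top",(288,158,28,28),1),("top6","top",(288,158,28,28),1)]:
    im=cv2.imread(f"pics/{f}.png");x,y,w,h=box
    g=cv2.cvtColor(cv2.resize(im[y:y+h,x:x+w],None,fx=8,fy=8,interpolation=cv2.INTER_CUBIC),cv2.COLOR_BGR2GRAY)
    m=(g<75).astype(np.uint8);m=cv2.morphologyEx(m,cv2.MORPH_CLOSE,np.ones((15,15)));k,l,s,ce=cv2.connectedComponentsWithStats(m)
    i=min([i for i in range(1,k) if s[i,4]>3000],key=lambda i:np.hypot(*(ce[i]-[112,112])))
    c=(ce[i]+.5)/8-.5+[x,y];print(f,s[i],c)
    if abs(s[i,4]-(7800 if n=="scene" else 11900))<1800:ob.append((n,c,lat))
r=least_squares(lambda C:np.concatenate([pred(n,C+A*.009*(1-l))-c for n,c,l in ob]),[.645,-.157,.131],diff_step=1e-3)
print(len(ob),"latched top",r.x,r.fun.round(2))
```

```text
scene0 [  49   76  102  134 8349] [302.04631543 197.54528237]
scene7 [  55   67  102   96 7792] [302.8367396  198.86885588]
scene4 [  55   67  102   96 7770] [302.84037967 198.85082046]
top0 [  52   54  111  111 8754] [300.97225554 171.04973441]
top4 [  52   48  107  108 8999] [300.72646266 170.18049922]
top6 [  52   49  106  107 8986] [300.72063488 170.15881649]
3 latched top [ 0.91928909  0.13249262 -0.07765955] [ 0.13 -0.05 -0.06  0.02 -0.07  0.03]
```

Run:
```python
from pin import *
A=np.array([-.4226,0.012,.9063]);u=np.array([.9063,-.025,.4226]);v=np.cross(A,u);th=np.linspace(0,2*np.pi,72)
def pred(n,C):
    pts=np.vstack([C-A*d+22.5e-3*(np.cos(th)[:,None]*u+np.sin(th)[:,None]*v) for d in(.008,.018)]+[C[None]])
    M=cv2.moments(cv2.convexHull(proj(n,pts).astype(np.float32)));return np.array([M["m10"],M["m01"]])/M["m00"]
ob=[("scene",[302.84,198.86],1),("top",[300.72,170.17],1),("top",[300.97,171.05],0)]
r=least_squares(lambda C:np.concatenate([pred(n,C+A*.009*(1-l))-c for n,c,l in ob]),[.645,-.157,.131],diff_step=1e-3)
print("latched top",r.x,r.fun.round(2))
print("pre 90mm out",r.x+A*.09)
```

```text
latched top [ 0.64039538 -0.15892948  0.12968266] [ 0.39 -0.05 -0.11  0.07 -0.11  0.2 ]
pre 90mm out [ 0.60236138 -0.15784948  0.21124966]
```

Request:
apply_moves --xyz '[[0,0,0],[0,0,0],[0,0,0],[-0.145,-0.08,0.05],[-0.145,-0.087,0.05],[0,0,0.1],[0,0,0.1],[0,0,0]]' --rot '[[-0.004,-0.139,0],[-0.004,-0.139,0],[-0.004,-0.139,0],[0,0,0],[0,0,0],[0,0,0],[0,0,0],[0,0,0]]' --hand '[0.55,0.55,0.55,0.55,0.55,0.55,0.55,0.55]'

```text
clock: 21.2
position: [0.6015, -0.1514, 0.209]
ee_rot: [0.214, 0.011, 0.977, 0.006]
contact_force: [0.2, 0.2, 0.1]
width: 0.0659
gripper_force: 0.0
```

```bash
python3 plan.py .6505 -.1593 .1079 25 88.4
```

```text
t 21.2 pos [ 0.6015 -0.1514  0.209 ] F [0.2 0.2 0.1] q [-0.48  0.17  1.8   0.28  0.81 -2.18] w 0.0659
rot total [ 0.0063 -0.0057  0.0029] rows>= 0.1
xyz total (old axes) [-0.0085 -0.0287  0.3743] (new axes) [-0.0064 -0.0262  0.3745] rows>= 1.9
```

Request:
apply_moves --xyz '[[-0.007,-0.027,0.1],[0,0,0.1],[0,0,0.08],[0,0,0.05],[0,0,0.03],[0,0,0]]' --rot '[[0.006,-0.005,0],[0,0,0],[0,0,0],[0,0,0],[0,0,0],[0,0,0]]' --hand '[0.55,0.55,0.55,0.55,0.55,0.55]'

```text
clock: 21.95
position: [0.6503, -0.1613, 0.1143]
ee_rot: [0.218, 0.012, 0.976, 0.001]
contact_force: [-0.7, 0.2, 0.4]
width: 0.0664
gripper_force: 0.0
```

```bash
python3 plan.py .6505 -.1593 .1079 25 88.4
```

```text
t 21.95 pos [ 0.6503 -0.1613  0.1143] F [-0.7  0.2  0.4] q [-0.45  0.33  1.85  0.33  0.59 -2.23] w 0.0664
rot total [-0.0025  0.0039  0.0031] rows>= 0.0
xyz total (old axes) [0.0086 0.0064 0.0197] (new axes) [0.0085 0.0063 0.0197] rows>= 0.1
```

Request:
apply_moves --xyz '[[0.009,0.006,0.018],[0,0,0],[0,0,0],[0,0,0],[0,0,0],[0,0,0]]' --rot '[[0,0,0],[0,0,0],[0,0,0],[0,0,0],[0,0,0],[0,0,0]]' --hand '[0.55,0.55,-1,-1,-1,-1]' --force 30

```text
clock: 22.7
position: [0.6501, -0.1593, 0.1084]
ee_rot: [0.218, 0.012, 0.976, 0.001]
contact_force: [-0.9, 2.0, 3.7]
width: 0.0436
gripper_force: 30.1
```

Request:
apply_moves --xyz '[[0,0,0],[0,0,0],[0,0,0],[0,0,0],[0,0,0],[0,0,0],[0,0,0],[0,0,0]]' --rot '[[0,0,0.12],[0,0,0.12],[0,0,0.12],[0,0,0.12],[0,0,0.12],[0,0,0.12],[0,0,0.12],[0,0,0.05]]' --hand '[-1,-1,-1,-1,-1,-1,-1,-1]'

```text
clock: 23.7
position: [0.6504, -0.1587, 0.1088]
ee_rot: [0.195, 0.45, 0.866, 0.1]
contact_force: [-1.8, 4.1, 6.1]
width: 0.043
gripper_force: 30.2
```

```bash
python3 plan.py .6505 -.1593 .1079 25 34; python3 -c "
from rig import status;s=status.get_state();print(s['moment'],s['contact_force'])"
```

```text
t 23.7 pos [ 0.6504 -0.1587  0.1088] F [-1.8  4.1  6.1] q [-0.44  0.33  1.85  0.34  0.58 -1.31] w 0.043
rot total [0.0028 0.004  0.0173] rows>= 0.1
xyz total (old axes) [-0.001  -0.002   0.0029] (new axes) [-0.0011 -0.002   0.0029] rows>= 0.0
[ 0.70214492 -0.06959522  0.28621067] [-1.84985283  4.1071083   6.06907785]
```

Request:
apply_moves --xyz '[[0,0,-0.01],[0,0,-0.01],[0,0,-0.01],[0,0,0],[0,0,0],[0,0,0],[0,0,0],[0,0,0]]' --rot '[[0,0,0],[0,0,0],[0,0,0],[0,0,0],[0,0,0],[0,0,0],[0,0,0],[0,0,0]]' --hand '[-1,-1,-1,-1,0.55,0.55,0.55,0.55]'

```text
clock: 24.7
position: [0.6462, -0.1598, 0.116]
ee_rot: [0.194, 0.45, 0.866, 0.099]
contact_force: [-1.3, -0.4, -0.6]
width: 0.0663
gripper_force: 0.0
```

Request:
apply_moves --xyz '[[0,0,-0.05],[0,0,-0.1],[0,0,-0.2],[0,0,-0.2],[0,0,-0.1],[0,0,0],[0,0,0],[0,0,0]]' --rot '[[0,0,0],[0,0,0],[0,0,0],[0,0,0],[0,0,0],[0,0,0],[0,0,0],[0,0,0]]' --hand '[0.55,0.55,0.55,0.55,0.55,0.55,0.55,0.55]'

```text
clock: 25.7
position: [0.5627, -0.1585, 0.2906]
ee_rot: [0.193, 0.45, 0.866, 0.099]
contact_force: [0.2, 0.2, 0.6]
width: 0.066
gripper_force: 0.0
```

Run:
```python
from rig import get_image
from h import *
a=get_image("scene")["pixels"][:,:,::-1];b=get_image("top")["pixels"][:,:,::-1]
cv2.imwrite("pics/scene8.png",a);cv2.imwrite("pics/top8.png",b)
f=lambda i,x,y,w,h,k:cv2.resize(cv2.convertScaleAbs(i[y:y+h,x:x+w],alpha=1.3,beta=15),None,fx=k,fy=k,interpolation=cv2.INTER_CUBIC)
o=np.hstack([f(a,225,165,100,90,4),f(cv2.imread("pics/scene7.png"),225,165,100,90,4)])
cv2.imwrite("pics/c8.png",o)
```

```text
(no output)
```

View pics/c8.png

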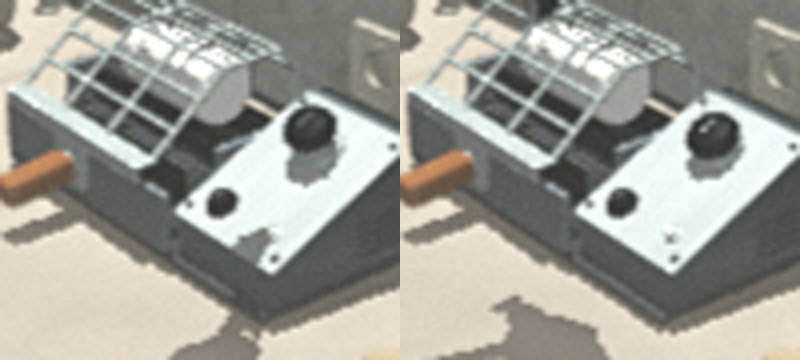

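The head has risen from crop (313,135) to (310,128), and the pin and guard are unchanged. I'll compare it with the starting picture and hand in if it matches.

Run:
```python
from h import *
a,b,c=[cv2.imread(f"pics/scene{i}.png").astype(float)[185:208,292:315].mean(2) for i in(0,8,7)]
d0,d7=np.abs(a-b).mean(),np.abs(c-b).mean();print(d0,d7)
if d0<d7/2:
    from rig import job;print(job.sign_off())
```

```text
5.3724007561436675 13.614996849401386
the job is handed in; nothing more can be done
None
```

The job is handed in at about 26 s on the robot's clock. From the camera images, the stop was latched, the guard shut, the pin pushed home (its tip about 3 mm short of pin_home) and let go, and the stop then turned and sprung back out; the verdict was not shown.

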